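# Take the bayonet cover off a bench dust extractor

## Task

The filter of the bench dust extractor is due for cleaning, so take the round bayonet cover off its pot: press the sprung cover down, turn it anticlockwise (seen from above) about a quarter turn until it comes free of its lugs, and lift it off. Set it down gently, bar uppermost, in the middle of the black rubber mat, and leave the glue bottle, the spray can, the brush and the sawn wooden blank where they are.

Things in the scene. Friction and masses are not known exactly. Their poses are not given: they have to be found in the camera images.
- extractor: Fixed bench dust extractor: grey steel cabinet 200 (x) x 230 (y) mm, its top 85 mm above the bench, a hose spigot 42 mm out of its back (+x), switch and dial on its front (-x). A round aluminium filter pot, 120 mm across, stands in the middle of its top. Origin on the bench under the centre of cabinet and pot; z up along the pot's axis.
- pot_rim (a point): Centre of the pot's rim, 150 mm above the bench, on the pot's axis; axes as the extractor's. In the pot a paper filter cartridge on a spring pushes the cover up. Pushing the locked cover down takes about 5.5 N to start and 0.5 N more for each mm; it grounds on the rim after 13 mm. Raised 30 mm above its locked height it is clear of the rim.
- cover: Loose black round cover of the pot, 0.2 to 0.3 kg: cap 145 mm across, with a straight grip bar over its top, 100 mm long, 22 wide, 28 high. Origin at the centre of the bar, half-way up it (183 mm above the bench when locked); x along the bar, z up. The cap's flat top is 14 mm below the origin. Locked, as at the start, the bar lies along the extractor's x axis within 3 degrees.
- cover_foot (a point): Centre of the cover's underside, on which it stands when set down, 46 mm below the bar's centre. Two lugs there sit in notches under the rim and leave them only when the cover is down 6 mm or more (9 is best). Kept down so, it turns anticlockwise from above; past 25 degrees it stays down by itself. Free from 68 degrees, stop at 86; there the spring lifts it to 5 mm above locked.
- mat: Fixed flat black rubber mat 220 x 220 mm, 4 mm thick, on the bench; the origin is the centre of its underside.
- glue: Bystander: standing white glue bottle, 64 mm across, 170 mm high; origin at the centre of its underside.
- spray: Bystander: standing bare metal spray can, 60 mm across, 160 mm high; origin at the centre of its underside.
- brush: Bystander: bench brush 200 mm long, lying beyond the work; its origin is under its middle, x along it.
- blank: Bystander: sawn wooden blank with round ends lying flat, 150 x 290 x 32 mm (y is its long side); origin at the centre of its underside.
There are look-alikes about, which are no part of the job. Of the things like the cover, leave any that is orange; of the rest the smaller one is meant.

How it is judged:
By the outcome, as a careful person would: the job done as asked, in the order asked, and still so for the second after the job is handed in, with the robot touching nothing.
It also fails if it takes over 61 s, if anything falls off the work surface, if the arm or the gripper's body presses on something with over 40 N, if the wrist force passes 120 N, or if a joint passes its speed limit or range.

## Robot

A 7-joint arm with a two-finger parallel gripper is mounted at the origin on the work surface. World frame = base frame: x ahead of the robot, y to its left, z up, the work surface at z = 0. Lengths are in m, angles in rad, forces in N, time in s.
With the tool pointing down it reaches from about 0.425 to 0.925 m from the base axis. Payload 6.8 kg.
Tool frame: the origin (TCP) lies at the very end of the fingers, on their centre line; the grasp point (between the pads) lies 19 mm behind it; z points along the fingers, y is the direction in which the jaws open and shut (so a half turn about z gives the same grasp; the last joint's range is limited). The gripper opens to 85 mm and grips with 20 to 120 N. Pads are 22 mm wide; open, the fingers measure 114 mm over their backs; the gripper's body (76 mm by 85 mm) begins 54 mm behind the grasp point. The pads swing forward as they close: fully open they stand 13 mm farther back than shut.
Start: joints at [-1.23, 0.477, 0.022, 1.555, -0.011, 1.109, -0.083], TCP at [0.293, 0.608, 0.231] pointing down, gripper open.
Joint ranges: [-2.96, 2.96], [-0.34, 2.1], [-1.41, 1.46], [0.24, 2.44], [-1.37, 4.51], [0.17, 1.92], [-2.96, 2.96]. Speed limits (rad/s): [2.39, 2.39, 3.14, 3.14, 3.14, 3.14, 3.14].

## Interface

Orientations are given as a rotation vector (axis times angle).
In Python, from bench import monitor, viewer, job gives the robot as it stands. The module is installed in compiled form; this text tells all that it offers.
- The arm moves only by the tool drive_tool, never from a script. Its argument "commands" is a list of rows, each an object with "linear": the shift along the tool's x, y, z in m, a list of three; "dr": the turn, a rotation vector about the tool's x, y, z in degrees, a list of three; "jaw": the closure, from 0 (fully open) to 1 (shut). A call has 1 to 8 rows; each row shifts and turns the pose as measured when the row begins, along the tool's axes as they then stand; what a row does not reach is not made up. A row lasts 1/8 s, in which the tool goes at most 62.5 mm and 10.7 degrees, less where a joint would pass 70% of its speed; a pose out of reach is approached as far as the arm can. A call is refused whole if a number of a shift passes 0.0625 or a number of a turn 10.7, either way. A call with a gripper value outside its range is refused whole. The fingers move at their own pace and stop on an object; "force" is the grip in N (left out, the last holds). Time passes only in rows, so rows that do not move let the fingers close. It gives the time, the measured TCP pose, the force and the opening at its end, in the units of the state.
- monitor.get_obs(): the state, without advancing time (a new reading comes with each control period).
- viewer.grab_frame(name): name is "side" or "top"; returns the picture (420x560x3 uint8, red, green, blue); there is no depth.
- viewer.calibration(name): a dict with "K" (3x3 intrinsics, pixels), "R" (3x3) and "t" (3): a world point X has camera coordinates R X + t. Camera axes: x right, y down, z forward; pixel columns grow to the right and rows downward; lengths in m; the calibration is good to about 2 mm. A picture is of the moment at which its call begins. calibration takes no time and is no camera call.
- job.hand_in(): hands the job in, once; it reports no verdict.
The state is a dict: "clock": time; "joints": joint angles; "qvel": joint speeds; "tau": joint torques, N m; "tcp_pos": TCP position; "orientation": TCP orientation; "contact_force": force on the tool from outside, world axes, zero at the start; "moment": the same for the moment, N m; "grip_width": finger opening in m.
Only numpy, scipy, OpenCV 4.12 (cv2) and the standard library are available. Lean on these libraries where they do the work, as an engineer would, in place of code of your own. Each camera call takes 0.05 s, during which the arm holds its last target.

## Working session

There is one attempt and no reset: what is moved stays moved. The work goes in short steps, Python scripts to look and compute and a tool call to move; the robot and the scene stay as the last step left them, time stands still between calls to the robot, and variables do not carry over. Pictures are saved under pics/ and viewed, and the job is handed in when it is done.

Besides the shell and the picture viewer there is one more tool, called in YAML: its name, and indented under it one key for each argument. drive_tool: Moves the arm, as the interface text tells. Its arguments: {"type":"object","properties":{"commands":{"type":"array"},"force":{"type":"number"}},"required":["commands"]}

```bash
mkdir -p pics
python3 - <<'E'
from bench import monitor, viewer, job
import cv2
for n in("side","top"):
    cv2.imwrite(f"pics/{n}0.png",viewer.grab_frame(n)[:,:,::-1])
    print({k:v.tolist() for k,v in viewer.calibration(n).items()})
print(monitor.get_obs())
E
```

```text
{'K': [[498.02533949476566, 0.0, 281.76182716043957], [0.0, 498.02533949476566, 208.35130717165904], [0.0, 0.0, 1.0]], 'R': [[0.8234470760347471, -0.5671481770596545, 0.016669079990693], [-0.2938319941874825, -0.45138098268502813, -0.8425662986745348], [0.4853840460518173, 0.6889108459940294, -0.5383346302349111]], 't': [-0.3890238751626823, 0.30135606392532677, 1.277920150143188]}
{'K': [[404.8071396795863, 0.0, 288.48421000615167], [0.0, 404.8071396795863, 203.82136085706927], [0.0, 0.0, 1.0]], 'R': [[-0.020670663699286784, -0.9997797061524077, -0.0036418165845895074], [-0.9934873253816223, 0.020948542195050518, -0.11200041466875411], [0.1120520324148637, 0.0013029757123557853, -0.9937014865068843]], 't': [0.07178852952393402, 0.5114077289792076, 1.3780517420497538]}
{'clock': 0.1, 'joints': array([-1.23009477,  0.47771167,  0.02234666,  1.5563236 , -0.01150417,
        1.10928807, -0.08312355]), 'qvel': array([ 1.26093773e-03, -4.09343423e-04,  5.15537665e-05, -1.71116864e-03,
       -7.36220406e-04, -2.61184535e-03, -2.81670660e-04]), 'tau': array([ 3.62933788e-03, -5.97757208e+01,  1.61337074e+00, -2.81954491e+01,
        1.28210010e-02,  5.01512404e-03, -2.71977922e-05]), 'tcp_pos': array([0.29265902, 0.60768418, 0.23043911]), 'orientation': array([-6.99032702e-01, -3.06258297e+00,  2.48752322e-03]), 'contact_force': array([ 0.03383666,  0.23667425, -0.61190903]), 'moment': array([-0.00186918,  0.02181082,  0.01016698]), 'grip_width': 0.08575532520740985}
```

```bash
ls . pics
```

```text
.:
pics

pics:
side0.png
top0.png
```

View pics/side0.png

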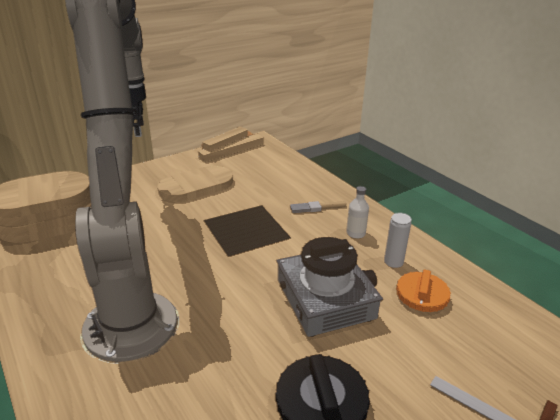

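View pics/top0.png

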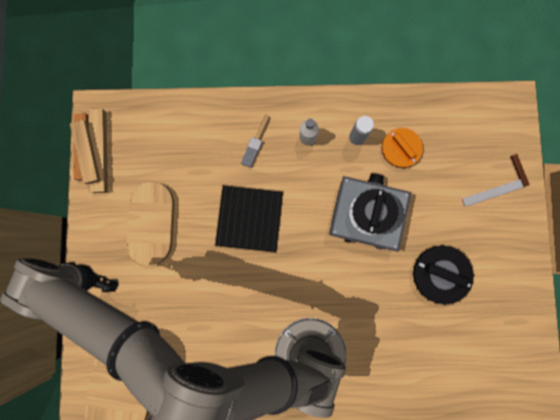

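Candidates for the cover in the top picture: the black cover on the extractor pot (376,212), a larger black one on the bench (443,275), and an orange one (403,148). The one on the pot is smaller and not orange, so I choose it and check it in a crop.

Run:
```python
import cv2
a=cv2.imread("pics/top0.png")[165:265,320:430]; b=cv2.imread("pics/side0.png")[225:335,265:395]
a=cv2.resize(a,(660,600),interpolation=cv2.INTER_CUBIC);cv2.imwrite("pics/ctop.png",a)
cv2.imwrite("pics/cside.png",cv2.resize(b,(702,594),interpolation=cv2.INTER_CUBIC))
m=cv2.imread("pics/top0.png")[170:270,200:310]
cv2.imwrite("pics/cmat.png",cv2.resize(m,(660,600),interpolation=cv2.INTER_CUBIC))
```

```text
(no output)
```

View pics/ctop.png

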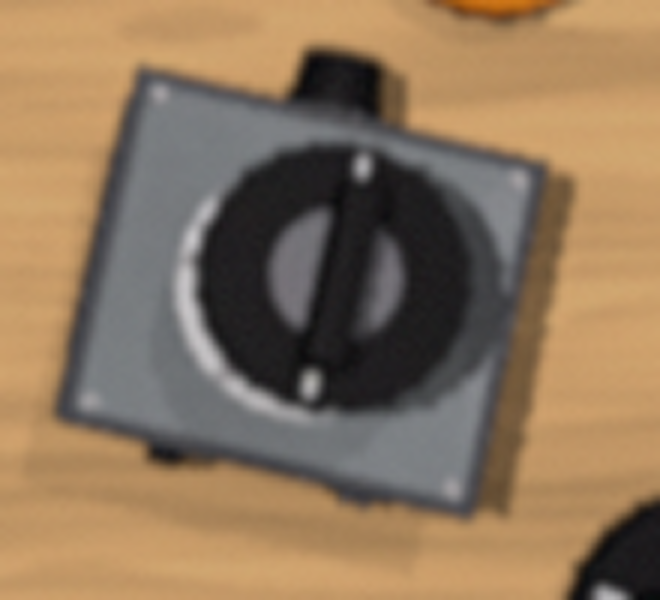

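View pics/cside.png

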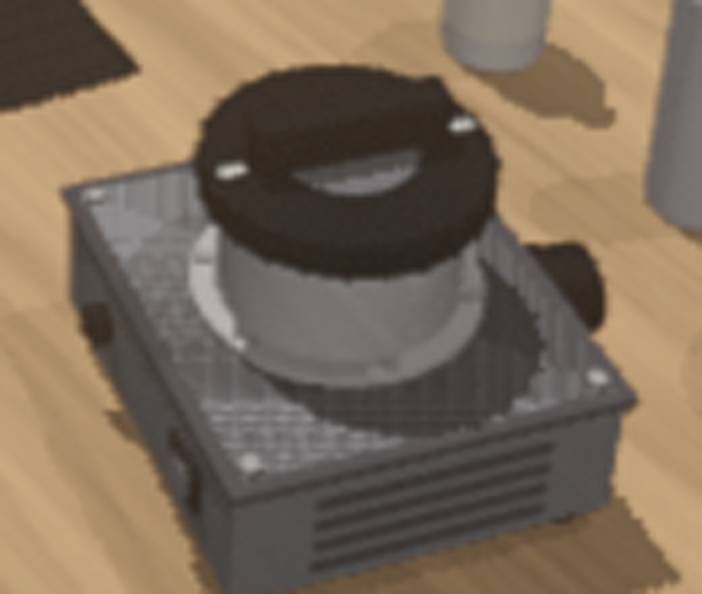

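View pics/cmat.png

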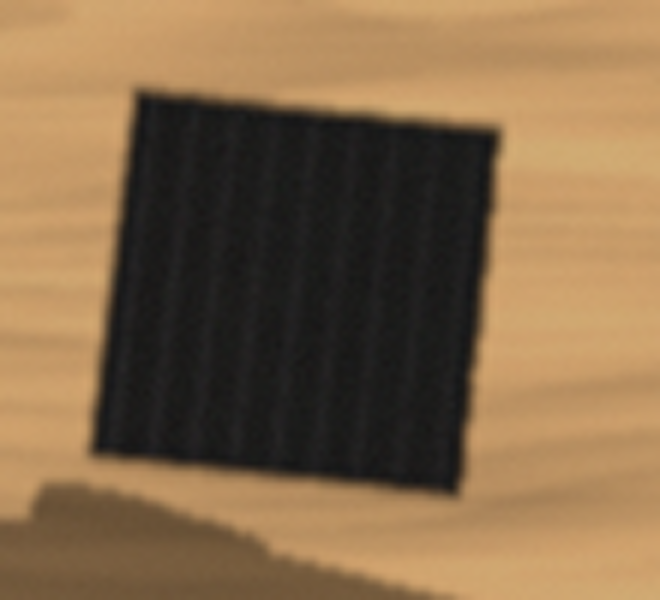

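The crop confirms it: in the top picture the smaller black cover sits on the pot, centre about (375.5,211), with white bar-end marks at (380,192.5) and (372,229). The cabinet corners and mat corners are clear.

```bash
cat > h.py <<'E'
import numpy as np
from bench import monitor, viewer, job
from scipy.spatial.transform import Rotation as Rn
def back(n,uv,z):
    c=viewer.calibration(n);R,t,K=c["R"],c["t"],c["K"]
    C=-R.T@t; d=R.T@np.linalg.inv(K)@np.array([uv[0],uv[1],1.]); return C+d*(z-C[2])/d[2]
def proj(n,X):
    c=viewer.calibration(n);p=c["K"]@(c["R"]@np.array(X)+c["t"]);return p[:2]/p[2]
def st():
    o=monitor.get_obs();R=Rn.from_rotvec(o["orientation"])
    return o,R.as_matrix()
E
python3 - <<'E'
from h import *
np.set_printoptions(precision=4,suppress=True)
T=lambda L,x0,y0,s:[(x0+(u+.5)/s-.5,y0+(v+.5)/s-.5) for u,v in L]
P=np.array([back("top",p,.085) for p in T([(140,68),(545,163),(470,517),(62,415)],320,165,6)])
print("cab",P.mean(0),[np.linalg.norm(P[i]-P[i-1]) for i in range(4)])
for a,b in((3,0),(2,1)): d=P[b]-P[a];print("xdir",np.degrees(np.arctan2(d[1],d[0])))
for a,b in((0,1),(3,2)): d=P[b]-P[a];print("ydir+90",np.degrees(np.arctan2(d[1],d[0]))+90)
M=np.array([back("top",p,.004) for p in T([(137,92),(498,130),(459,493),(93,455)],200,170,6)])
print("mat",M.mean(0),[np.linalg.norm(M[i]-M[i-1]) for i in range(4)])
for n,L in(("top",T([(362,166),(311,384)],320,165,6)),("side",T([(463,125),(232,171)],265,225,5.4))):
  for z in(.169,.183,.197):
    a,b=[back(n,p,z) for p in L];d=a-b
    print(n,z,(a+b)/2,np.linalg.norm(d),np.degrees(np.arctan2(d[1],d[0])))
print("cap", back("top",T([(334,277)],320,165,6)[0],.165))
o,R=st();print(R)
for nm,p,z in(("glue",(308,138),.0),("spray",(358,138),0),):print(nm,back("top",p,z))
E
```

```text
cab [ 0.4707 -0.2102  0.085 ] [np.float64(0.1993066659137369), np.float64(0.23112598854468364), np.float64(0.20167303646973958), np.float64(0.22986574253179703)]
xdir -14.49668237050498
xdir -14.860041783474939
ydir+90 -14.65527795437535
ydir+90 -15.244993473159937
mat [0.468  0.2012 0.004 ] [np.float64(0.21525404358753308), np.float64(0.21535123929172384), np.float64(0.2144522370086021), np.float64(0.2146772435303607)]
top 0.169 [ 0.4708 -0.2106  0.169 ] 0.11751703278093731 -15.589135362082601
top 0.183 [ 0.4696 -0.2076  0.183 ] 0.11620911993328834 -15.589135362082585
top 0.197 [ 0.4683 -0.2046  0.197 ] 0.1149012070856392 -15.589135362082605
side 0.169 [ 0.4756 -0.205   0.169 ] 0.11906723874228155 -15.89179376963215
side 0.183 [ 0.4632 -0.2186  0.183 ] 0.11692834053843741 -15.89179376963215
side 0.197 [ 0.4509 -0.2323  0.197 ] 0.11478944233459354 -15.891793769632223
cap [ 0.4699 -0.21    0.165 ]
[[-0.901   0.4339 -0.0006]
 [ 0.4339  0.901  -0.0015]
 [-0.0001 -0.0016 -1.    ]]
glue [ 0.7538 -0.0143  0.    ]
spray [ 0.7499 -0.1948  0.    ]
```

```bash
cat >> h.py <<'E'
def Rdown(yaw):
    y=np.radians(yaw);x=np.array([np.cos(y),np.sin(y),0]);z=np.array([0,0,-1.]);return np.c_[x,np.cross(z,x),z]
def plan(wps,lin=.05,ang=10,jaw=0):
    """wps: list of (xyz,yaw); prints rows from the measured pose"""
    o,R=st();p=o["tcp_pos"];out=[]
    for X,yaw in wps:
        X=np.array(X);Rt=Rdown(yaw)
        rv=Rn.from_matrix(R.T@Rt).as_rotvec(degrees=True)
        n=int(max(1,np.ceil(np.linalg.norm(X-p)/lin-1e-6),np.ceil(np.linalg.norm(rv)/ang-1e-6)))
        p0,R0=p,R
        for i in range(1,n+1):
            pn=p0+(X-p0)*i/n; l=np.round(R.T@(pn-p),4); d=np.round(rv/n,1)
            out.append((l+0.,d+0.)); p=p+R@l; R=R@Rn.from_rotvec(d,degrees=True).as_matrix()
    for l,d in out: print('{"linear":%s,"dr":%s,"jaw":%g},'%(l.tolist(),d.tolist(),jaw))
def stat():
    np.set_printoptions(precision=4,suppress=True)
    o,R=st();print("t",o["clock"],"p",o["tcp_pos"],"yaw %.2f"%np.degrees(np.arctan2(R[1,0],R[0,0])),"z",R[:,2],"F",o["contact_force"],"M",o["moment"],"w %.4f"%o["grip_width"],"q",o["joints"])
E
python3 - <<'E'
from h import *
stat()
plan([([.48,.30,.27],82),([.53,0,.27],25),([.471,-.210,.27],-15.6)],lin=.055,ang=10.4)
E
```

```text
t 0.1 p [0.2927 0.6077 0.2304] yaw 154.29 z [-0.0006 -0.0015 -1.    ] F [ 0.0338  0.2367 -0.6119] M [-0.0019  0.0218  0.0102] w 0.0858 q [-1.2301  0.4777  0.0223  1.5563 -0.0115  1.1093 -0.0831]
{"linear":[-0.0432, -0.028, -0.0056],"dr":[0.0, 0.0, 10.3],"jaw":0},
{"linear":[-0.0475, -0.0198, -0.0056],"dr":[0.0, 0.0, 10.3],"jaw":0},
{"linear":[-0.0503, -0.011, -0.0056],"dr":[0.0, 0.0, 10.3],"jaw":0},
{"linear":[-0.0514, -0.0019, -0.0056],"dr":[0.0, 0.0, 10.3],"jaw":0},
{"linear":[-0.0509, 0.0074, -0.0056],"dr":[0.0, 0.0, 10.3],"jaw":0},
{"linear":[-0.0488, 0.0164, -0.0056],"dr":[0.0, 0.0, 10.3],"jaw":0},
{"linear":[-0.0451, 0.0248, -0.0056],"dr":[0.0, 0.0, 10.3],"jaw":0},
{"linear":[-0.0484, 0.0151, 0.0001],"dr":[0.0, 0.0, 9.5],"jaw":0},
{"linear":[-0.0453, 0.0228, 0.0],"dr":[0.0, 0.0, 9.5],"jaw":0},
{"linear":[-0.0408, 0.03, 0.0001],"dr":[0.0, 0.0, 9.5],"jaw":0},
{"linear":[-0.0354, 0.0363, 0.0001],"dr":[0.0, 0.0, 9.5],"jaw":0},
{"linear":[-0.0289, 0.0417, 0.0],"dr":[0.0, 0.0, 9.5],"jaw":0},
{"linear":[-0.0216, 0.0458, 0.0001],"dr":[0.0, 0.0, 9.5],"jaw":0},
{"linear":[-0.0357, 0.0412, 0.0001],"dr":[0.0, 0.0, 10.2],"jaw":0},
{"linear":[-0.0278, 0.0469, 0.0001],"dr":[0.0, 0.0, 10.2],"jaw":0},
{"linear":[-0.0191, 0.0511, 0.0001],"dr":[0.0, 0.0, 10.2],"jaw":0},
{"linear":[-0.0097, 0.0537, 0.0001],"dr":[0.0, 0.0, 10.2],"jaw":0},
```

drive_tool:
  commands:
    - {"linear":[-0.043,-0.028,-0.006],"dr":[0,0,10.3],"jaw":0}
    - {"linear":[-0.047,-0.02,-0.006],"dr":[0,0,10.3],"jaw":0}
    - {"linear":[-0.05,-0.011,-0.006],"dr":[0,0,10.3],"jaw":0}
    - {"linear":[-0.051,-0.002,-0.006],"dr":[0,0,10.3],"jaw":0}
    - {"linear":[-0.051,0.007,-0.006],"dr":[0,0,10.3],"jaw":0}
    - {"linear":[-0.049,0.016,-0.006],"dr":[0,0,10.3],"jaw":0}
    - {"linear":[-0.045,0.025,-0.006],"dr":[0,0,10.3],"jaw":0}

```text
clock: 0.98
tcp_pos: [0.4744, 0.2915, 0.2698]
orientation: [-2.399, -2.028, 0.012]
contact_force: [0.7, 0.0, 0.4]
grip_width: 0.0852
```

Run:
```python
from h import *
stat()
plan([([.53,0,.27],25),([.471,-.210,.27],-15.6)],lin=.055,ang=10.4)
```

```text
t 0.975 p [0.4744 0.2915 0.2698] yaw 80.41 z [-0.0062 -0.0043 -1.    ] F [0.6772 0.0438 0.4366] M [ 0.0065 -0.0589 -0.0181] w 0.0852 q [-0.9835  0.2572  0.3898  1.8123 -0.1086  1.1006 -0.7225]
{"linear":[-0.0464, 0.0172, 0.0001],"dr":[0.0, 0.1, 9.2],"jaw":0},
{"linear":[-0.043, 0.0245, 0.0001],"dr":[0.0, 0.1, 9.2],"jaw":0},
{"linear":[-0.0385, 0.0309, 0.0],"dr":[0.0, 0.1, 9.2],"jaw":0},
{"linear":[-0.0331, 0.0368, -0.0001],"dr":[0.0, 0.1, 9.2],"jaw":0},
{"linear":[-0.0268, 0.0416, -0.0002],"dr":[0.0, 0.1, 9.2],"jaw":0},
{"linear":[-0.0198, 0.0453, -0.0002],"dr":[0.0, 0.1, 9.2],"jaw":0},
{"linear":[-0.0357, 0.0412, -0.0002],"dr":[-0.1, 0.0, 10.2],"jaw":0},
{"linear":[-0.0279, 0.0469, -0.0001],"dr":[-0.1, 0.0, 10.2],"jaw":0},
{"linear":[-0.0191, 0.0511, 0.0],"dr":[-0.1, 0.0, 10.2],"jaw":0},
{"linear":[-0.0097, 0.0536, 0.0001],"dr":[-0.1, 0.0, 10.2],"jaw":0},
```

drive_tool:
  commands:
    - {"linear":[-0.046,0.017,0],"dr":[0,0.1,9.2],"jaw":0}
    - {"linear":[-0.043,0.024,0],"dr":[0,0.1,9.2],"jaw":0}
    - {"linear":[-0.039,0.031,0],"dr":[0,0.1,9.2],"jaw":0}
    - {"linear":[-0.033,0.037,0],"dr":[0,0.1,9.2],"jaw":0}
    - {"linear":[-0.027,0.042,0],"dr":[0,0.1,9.2],"jaw":0}
    - {"linear":[-0.02,0.045,0],"dr":[0,0.1,9.2],"jaw":0}

```text
clock: 1.72
tcp_pos: [0.5258, -0.011, 0.2693]
orientation: [-3.073, -0.633, -0.002]
contact_force: [0.7, 0.2, 1.6]
grip_width: 0.0848
```

Run:
```python
from h import *
stat()
plan([([.471,-.210,.26],-15.6)],lin=.05,ang=10)
```

```text
t 1.725 p [ 0.5258 -0.011   0.2693] yaw 23.30 z [ 0.0002  0.0043 -1.    ] F [0.7493 0.2121 1.5509] M [ 0.0305 -0.0045 -0.0096] w 0.0848 q [-0.6941  0.2217  0.7095  1.9005 -0.1683  1.0775 -1.0808]
{"linear":[-0.0258, 0.0322, 0.0017],"dr":[0.0, 0.0, 7.8],"jaw":0},
{"linear":[-0.0212, 0.0355, 0.0017],"dr":[0.0, 0.0, 7.8],"jaw":0},
{"linear":[-0.0162, 0.038, 0.0016],"dr":[0.0, 0.0, 7.8],"jaw":0},
{"linear":[-0.0109, 0.0398, 0.0017],"dr":[0.0, 0.0, 7.8],"jaw":0},
{"linear":[-0.0054, 0.0409, 0.0017],"dr":[0.0, 0.0, 7.8],"jaw":0},
```

drive_tool:
  commands:
    - {"linear":[-0.026,0.032,0.002],"dr":[0,0,7.8],"jaw":0}
    - {"linear":[-0.021,0.035,0.002],"dr":[0,0,7.8],"jaw":0}
    - {"linear":[-0.016,0.038,0.002],"dr":[0,0,7.8],"jaw":0}
    - {"linear":[-0.011,0.04,0.002],"dr":[0,0,7.8],"jaw":0}
    - {"linear":[-0.005,0.041,0.002],"dr":[0,0,7.8],"jaw":0}
    - {"linear":[0,0,0],"dr":[0,0,0],"jaw":0}

```text
clock: 2.48
tcp_pos: [0.4648, -0.2193, 0.2575]
orientation: [-3.102, 0.478, 0.002]
contact_force: [-0.6, 0.3, -0.0]
grip_width: 0.0853
```

Run:
```python
from h import *
import cv2
stat()
plan([([.471,-.210,.215],-15.6),([.471,-.210,.173],-15.6)],lin=.02,ang=5)
for n in("side","top"):cv2.imwrite(f"pics/{n}1.png",viewer.grab_frame(n)[:,:,::-1])
a=cv2.imread("pics/side1.png")[180:335,235:435]
b=cv2.imread("pics/top1.png")[145:285,300:460]
cv2.imwrite("pics/c1.png",cv2.hconcat([cv2.resize(a,(400,310)),cv2.resize(b,(354,310))]))
```

```text
t 2.475 p [ 0.4648 -0.2193  0.2575] yaw -17.52 z [-0.0008  0.0031 -1.    ] F [-0.5819  0.2881 -0.0465] M [ 0.0165 -0.0305  0.0208] w 0.0853 q [-0.4578  0.2533  0.936   1.9471 -0.2367  1.0566 -1.2953]
{"linear":[0.0011, -0.0035, 0.0142],"dr":[-0.1, 0.0, -0.6],"jaw":0},
{"linear":[0.0011, -0.0036, 0.0142],"dr":[-0.1, 0.0, -0.6],"jaw":0},
{"linear":[0.0011, -0.0036, 0.0141],"dr":[-0.1, 0.0, -0.6],"jaw":0},
{"linear":[0.0, 0.0, 0.014],"dr":[0.0, 0.0, 0.0],"jaw":0},
{"linear":[0.0001, 0.0, 0.014],"dr":[0.0, 0.0, 0.0],"jaw":0},
{"linear":[0.0, -0.0001, 0.014],"dr":[0.0, 0.0, 0.0],"jaw":0},
```

View pics/c1.png

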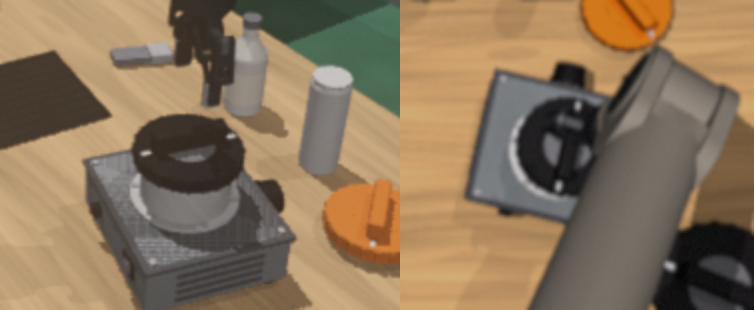

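Run:
```python
from h import *
print(proj("side",[.4648,-.2193,.2575]),proj("top",[.4648,-.2193,.2575]),proj("side",[.4648,-.2193,.34]),proj("side",[.471,-.21,.183]))
```

```text
[331.97443919 227.55713303] [385.20414474 209.40767072] [334.46710233 198.68318775] [329.44993728 249.17633967]
```

View pics/side1.png

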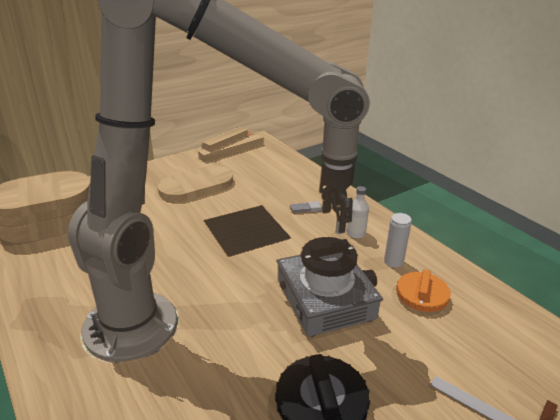

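View pics/top1.png

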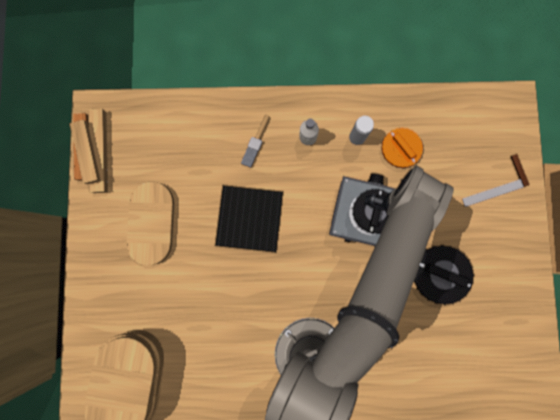

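The tool sits over the cover, with fingertips near side pixel (340,231) against a projected TCP of (332,228). The bar runs between the fingers, so I go down.

drive_tool:
  commands:
    - {"linear":[0.001,-0.0035,0.014],"dr":[-0.1,0,-0.6],"jaw":0}
    - {"linear":[0.001,-0.0035,0.014],"dr":[-0.1,0,-0.6],"jaw":0}
    - {"linear":[0.001,-0.0035,0.014],"dr":[-0.1,0,-0.6],"jaw":0}
    - {"linear":[0,0,0],"dr":[0,0,0],"jaw":0}

```text
clock: 3.08
tcp_pos: [0.4735, -0.2014, 0.211]
orientation: [-3.116, 0.401, 0.007]
contact_force: [0.2, 0.1, 0.6]
grip_width: 0.0853
```

Run:
```python
from h import *
stat()
plan([([.471,-.210,.173],-15.6)],lin=.014,ang=5)
```

```text
t 3.075 p [ 0.4735 -0.2014  0.211 ] yaw -14.66 z [-0.0045  0.001  -1.    ] F [0.1954 0.1223 0.6474] M [-0.0631 -0.0003  0.0033] w 0.0853 q [-0.434   0.3201  0.8806  1.9953 -0.2986  0.9643 -1.2309]
{"linear":[0.0, 0.003, 0.0127],"dr":[0.0, 0.1, 0.3],"jaw":0},
{"linear":[-0.0001, 0.003, 0.0126],"dr":[0.0, 0.1, 0.3],"jaw":0},
{"linear":[0.0, 0.003, 0.0127],"dr":[0.0, 0.1, 0.3],"jaw":0},
```

drive_tool:
  commands:
    - {"linear":[0,0.003,0.01],"dr":[0,0.1,0.3],"jaw":0}
    - {"linear":[0,0.003,0.01],"dr":[0,0.1,0.3],"jaw":0}
    - {"linear":[0,0.001,0.01],"dr":[0,0,0.3],"jaw":0}
    - {"linear":[0,0,0],"dr":[0,0,0],"jaw":0}

```text
clock: 3.58
tcp_pos: [0.4714, -0.2092, 0.179]
orientation: [3.112, -0.428, -0.001]
contact_force: [-1.1, 0.2, -0.9]
grip_width: 0.0853
```

Run:
```python
from h import *
stat()
plan([([.471,-.210,.173],-15.6)],lin=.014,ang=5)
```

```text
t 3.575 p [ 0.4714 -0.2092  0.179 ] yaw -15.68 z [-0.0007 -0.0005 -1.    ] F [-1.1128  0.233  -0.881 ] M [ 0.0335 -0.0204 -0.0772] w 0.0853 q [-0.3844  0.3696  0.8518  2.0264 -0.3542  0.8974 -1.1849]
{"linear":[-0.0002, 0.0009, 0.006],"dr":[0.0, 0.0, -0.1],"jaw":0},
```

drive_tool:
  commands:
    - {"linear":[0,0.0008,0.006],"dr":[0,0,0],"jaw":0}
    - {"linear":[0,0,0],"dr":[0,0,0],"jaw":0.5}
    - {"linear":[0,0,0],"dr":[0,0,0],"jaw":0.6}
    - {"linear":[0,0,0],"dr":[0,0,0],"jaw":0.8}
    - {"linear":[0,0,0],"dr":[0,0,0],"jaw":1}
    - {"linear":[0,0,0],"dr":[0,0,0],"jaw":1}
  force: 30

```text
clock: 4.32
tcp_pos: [0.472, -0.2103, 0.1736]
orientation: [3.112, -0.428, 0.002]
contact_force: [-0.0, 0.4, -2.2]
grip_width: 0.0212
```

Run:
```python
from h import *
stat()
```

```text
t 4.325 p [ 0.472  -0.2103  0.1736] yaw -15.66 z [ 0.0013 -0.0007 -1.    ] F [-0.0161  0.3719 -2.1604] M [-0.184   0.0319 -0.0477] w 0.0212 q [-0.3751  0.3783  0.8448  2.0303 -0.3648  0.8853 -1.1743]
```

The bar is gripped with little side force. I firm up the grip and press down.

drive_tool:
  commands:
    - {"linear":[0,0,0],"dr":[0,0,0],"jaw":1}
    - {"linear":[0,0,0],"dr":[0,0,0],"jaw":1}
    - {"linear":[0,0,0.003],"dr":[0,0,0],"jaw":1}
    - {"linear":[0,0,0.003],"dr":[0,0,0],"jaw":1}
    - {"linear":[0,0,0.002],"dr":[0,0,0],"jaw":1}
    - {"linear":[0,0,0],"dr":[0,0,0],"jaw":1}
  force: 90

```text
clock: 5.08
tcp_pos: [0.4722, -0.2105, 0.1672]
orientation: [-3.111, 0.429, -0.003]
contact_force: [-2.6, 1.9, 9.2]
grip_width: 0.0207
```

Run:
```python
from h import *
stat()
```

```text
t 5.075 p [ 0.4722 -0.2105  0.1672] yaw -15.70 z [ 0.002   0.0014 -1.    ] F [-2.6017  1.9113  9.1739] M [ 0.3463  0.6385 -0.0489] w 0.0207 q [-0.3644  0.3884  0.8358  2.0349 -0.3779  0.8738 -1.1629]
```

drive_tool:
  commands:
    - {"linear":[0,0,0.003],"dr":[0,0,0],"jaw":1}
    - {"linear":[0,0,0.001],"dr":[0,0,-3],"jaw":1}
    - {"linear":[0,0,0.0005],"dr":[0,0,-5],"jaw":1}

```text
clock: 5.45
tcp_pos: [0.4713, -0.2106, 0.164]
orientation: [-3.13, 0.209, -0.0]
contact_force: [-4.0, 4.5, 11.1]
grip_width: 0.0204
```

Run:
```python
from h import *
stat()
```

```text
t 5.45 p [ 0.4713 -0.2106  0.164 ] yaw -7.63 z [ 0.0004  0.0042 -1.    ] F [-3.9734  4.4779 11.1429] M [ 0.7045  0.8826 -0.3604] w 0.0204 q [-0.3315  0.3818  0.7937  2.0363 -0.3618  0.8654 -1.0381]
```

drive_tool:
  commands:
    - {"linear":[0,0,0],"dr":[0,0,-6],"jaw":1}
    - {"linear":[0,0,0],"dr":[0,0,-6],"jaw":1}
    - {"linear":[0,0,0],"dr":[0,0,-6],"jaw":1}

```text
clock: 5.82
tcp_pos: [0.4709, -0.2095, 0.1654]
orientation: [-3.119, -0.294, -0.001]
contact_force: [-3.1, 2.5, 9.0]
grip_width: 0.0206
```

Run:
```python
from h import *
stat()
```

```text
t 5.825 p [ 0.4709 -0.2095  0.1654] yaw 10.77 z [ 0.0001  0.0087 -1.    ] F [-3.1241  2.4584  9.0066] M [ 0.2936  0.7051 -0.4099] w 0.0206 q [-0.2698  0.3575  0.7095  2.0322 -0.3157  0.8619 -0.7649]
```

Run:
```python
from h import *
plan([([.4715,-.2103,.1645],58)],lin=.014,ang=8,jaw=1)
```

```text
{"linear":[0.0001, 0.0001, 0.0001],"dr":[-0.1, 0.0, -7.9],"jaw":1},
{"linear":[0.0, 0.0002, 0.0002],"dr":[-0.1, 0.0, -7.9],"jaw":1},
{"linear":[0.0, 0.0002, 0.0001],"dr":[-0.1, 0.0, -7.9],"jaw":1},
{"linear":[0.0001, 0.0001, 0.0002],"dr":[-0.1, 0.0, -7.9],"jaw":1},
{"linear":[-0.0001, 0.0002, 0.0001],"dr":[-0.1, 0.0, -7.9],"jaw":1},
{"linear":[0.0, 0.0001, 0.0002],"dr":[-0.1, 0.0, -7.9],"jaw":1},
```

drive_tool:
  commands:
    - {"linear":[0,0,0.0005],"dr":[-0.1,0,-7],"jaw":1}
    - {"linear":[0,0,0.0005],"dr":[-0.1,0,-7],"jaw":1}
    - {"linear":[0,0,0.0005],"dr":[-0.1,0,-7],"jaw":1}
    - {"linear":[0,0,0.0003],"dr":[-0.1,0,-7],"jaw":1}

```text
clock: 6.32
tcp_pos: [0.4709, -0.2091, 0.1659]
orientation: [-2.953, -1.058, -0.01]
contact_force: [-3.2, 1.9, 9.1]
grip_width: 0.0202
```

Run:
```python
from h import *
stat()
plan([([.4715,-.2103,.1645],68)],lin=.014,ang=8,jaw=1)
```

```text
t 6.325 p [ 0.4709 -0.2091  0.1659] yaw 39.42 z [ 0.0042  0.0065 -1.    ] F [-3.1714  1.9136  9.1462] M [ 0.2766  0.6891 -0.3379] w 0.0202 q [-0.1795  0.3296  0.5876  2.0304 -0.2519  0.8482 -0.3316]
{"linear":[-0.0001, 0.0003, 0.0003],"dr":[0.0, -0.1, -7.1],"jaw":1},
{"linear":[-0.0001, 0.0003, 0.0004],"dr":[0.0, -0.1, -7.1],"jaw":1},
{"linear":[-0.0002, 0.0003, 0.0003],"dr":[0.0, -0.1, -7.1],"jaw":1},
{"linear":[-0.0001, 0.0003, 0.0004],"dr":[0.0, -0.1, -7.1],"jaw":1},
```

drive_tool:
  commands:
    - {"linear":[0,0.0003,0.0005],"dr":[0,-0.1,-6],"jaw":1}
    - {"linear":[0,0.0003,0.0005],"dr":[0,-0.1,-6],"jaw":1}
    - {"linear":[0,0.0003,0.0003],"dr":[0,-0.1,-6],"jaw":1}
    - {"linear":[0,0,0],"dr":[0,-0.1,-4],"jaw":1}
    - {"linear":[0,0,0],"dr":[0,0,0],"jaw":1}

```text
clock: 6.95
tcp_pos: [0.4715, -0.2094, 0.1675]
orientation: [-2.69, -1.614, -0.007]
contact_force: [-2.2, 1.5, 8.0]
grip_width: 0.0207
```

Run:
```python
from h import *
stat()
```

```text
t 6.95 p [ 0.4715 -0.2094  0.1675] yaw 61.93 z [ 0.0015  0.0058 -1.    ] F [-2.1693  1.4794  7.9605] M [0.3125 0.4404 0.0299] w 0.0207 q [-0.1096  0.3166  0.4982  2.022  -0.2073  0.8508  0.0154]
```

drive_tool:
  commands:
    - {"linear":[0,0,0],"dr":[0,0,-3],"jaw":1}
    - {"linear":[0,0,-0.004],"dr":[0,0,0],"jaw":1}
    - {"linear":[0,0,-0.005],"dr":[0,0,0],"jaw":1}
    - {"linear":[0,0,-0.005],"dr":[0,0,0],"jaw":1}
    - {"linear":[0,0,0],"dr":[0,0,0],"jaw":1}

```text
clock: 7.58
tcp_pos: [0.4711, -0.2094, 0.1825]
orientation: [-2.646, -1.683, -0.008]
contact_force: [-0.1, 0.5, -1.8]
grip_width: 0.02
```

Run:
```python
from h import *
stat()
```

```text
t 7.575 p [ 0.4711 -0.2094  0.1825] yaw 64.93 z [ 0.0016  0.0075 -1.    ] F [-0.1164  0.5492 -1.8051] M [ 0.0237 -0.2013  0.0203] w 0.0200 q [-0.1082  0.2931  0.4942  2.0085 -0.1881  0.8834  0.0508]
```

Free: the cover is now 9 mm above its locked height and only its weight is on the tool. Lifting.

drive_tool:
  commands:
    - {"linear":[0,0,-0.012],"dr":[0.3,-0.1,0],"jaw":1}
    - {"linear":[0,0,-0.015],"dr":[0,0,0],"jaw":1}
    - {"linear":[0,0,-0.02],"dr":[0,0,0],"jaw":1}
    - {"linear":[0,0,-0.02],"dr":[0,0,0],"jaw":1}
    - {"linear":[0,0,-0.015],"dr":[0,0,0],"jaw":1}
    - {"linear":[0,0,0],"dr":[0,0,0],"jaw":1}

```text
clock: 8.32
tcp_pos: [0.4706, -0.2105, 0.2697]
orientation: [-2.643, -1.68, 0.001]
contact_force: [-0.2, 0.7, -2.8]
grip_width: 0.0202
```

Run:
```python
from h import *
import cv2
stat()
plan([([.50,0,.26],65),([.468,.2012,.24],65)],lin=.045,ang=8,jaw=1)
for n in("side",):cv2.imwrite(f"pics/{n}2.png",viewer.grab_frame(n)[:,:,::-1])
```

```text
t 8.325 p [ 0.4706 -0.2105  0.2697] yaw 64.89 z [-0.0054  0.0078 -1.    ] F [-0.196   0.7449 -2.8459] M [ 0.0037  0.0293 -0.0057] w 0.0202 q [-0.1485  0.1871  0.5227  1.9084 -0.1114  1.0811 -0.0183]
{"linear":[0.0406, -0.0125, 0.0022],"dr":[-0.1, -0.1, 0.0],"jaw":1},
{"linear":[0.0406, -0.0125, 0.0022],"dr":[-0.1, -0.1, 0.0],"jaw":1},
{"linear":[0.0406, -0.0126, 0.002],"dr":[-0.1, -0.1, 0.0],"jaw":1},
{"linear":[0.0406, -0.0125, 0.002],"dr":[-0.1, -0.1, 0.0],"jaw":1},
{"linear":[0.0406, -0.0125, 0.0019],"dr":[-0.1, -0.1, 0.0],"jaw":1},
{"linear":[0.0337, -0.0229, 0.0038],"dr":[0.0, 0.0, 0.0],"jaw":1},
{"linear":[0.0338, -0.0228, 0.0039],"dr":[0.0, 0.0, 0.0],"jaw":1},
{"linear":[0.0337, -0.0229, 0.0038],"dr":[0.0, 0.0, 0.0],"jaw":1},
{"linear":[0.0338, -0.0229, 0.0039],"dr":[0.0, 0.0, 0.0],"jaw":1},
{"linear":[0.0337, -0.0229, 0.0038],"dr":[0.0, 0.0, 0.0],"jaw":1},
```

View pics/side2.png

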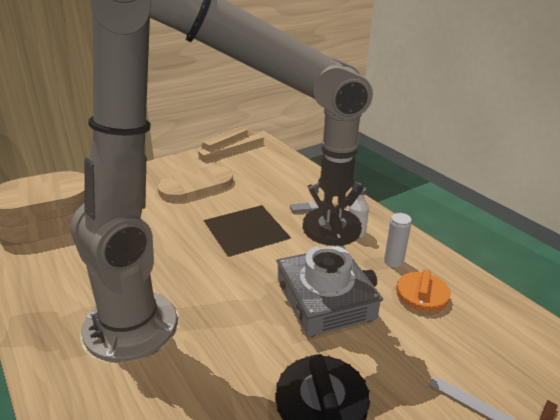

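The cover is held level at (333,222), well above the open pot at (328,265). I carry it to the mat.

drive_tool:
  commands:
    - {"linear":[0.03,-0.009,0],"dr":[-0.1,-0.1,0],"jaw":1}
    - {"linear":[0.04,-0.0125,0],"dr":[-0.1,-0.1,0],"jaw":1}
    - {"linear":[0.04,-0.0125,0.002],"dr":[-0.1,-0.1,0],"jaw":1}
    - {"linear":[0.04,-0.0125,0.002],"dr":[-0.1,-0.1,0],"jaw":1}
    - {"linear":[0.04,-0.0125,0.002],"dr":[-0.1,-0.1,0],"jaw":1}
    - {"linear":[0.034,-0.023,0.004],"dr":[0,0,0],"jaw":1}
    - {"linear":[0.034,-0.023,0.004],"dr":[0,0,0],"jaw":1}

```text
clock: 9.25
tcp_pos: [0.4823, 0.0722, 0.2491]
orientation: [-2.658, -1.674, 0.021]
contact_force: [0.1, 0.5, -2.2]
grip_width: 0.0203
```

Run:
```python
from h import *
stat()
plan([([.468,.2012,.2],65)],lin=.04,ang=8,jaw=1)
```

```text
t 9.25 p [0.4823 0.0722 0.2491] yaw 64.40 z [-0.0112 -0.0069 -0.9999] F [ 0.0526  0.524  -2.1628] M [-0.0174 -0.0176 -0.0515] w 0.0203 q [-0.5572  0.1517  0.3119  1.9796 -0.0495  1.0306 -0.6696]
{"linear":[0.0277, -0.0171, 0.0121],"dr":[-0.1, 0.2, -0.2],"jaw":1},
{"linear":[0.0277, -0.017, 0.0121],"dr":[-0.1, 0.2, -0.2],"jaw":1},
{"linear":[0.0277, -0.0169, 0.0122],"dr":[-0.1, 0.2, -0.2],"jaw":1},
{"linear":[0.0277, -0.0168, 0.0123],"dr":[-0.1, 0.2, -0.2],"jaw":1},
```

drive_tool:
  commands:
    - {"linear":[0.028,-0.017,0.012],"dr":[-0.1,0.2,-0.2],"jaw":1}
    - {"linear":[0.028,-0.017,0.012],"dr":[-0.1,0.2,-0.2],"jaw":1}
    - {"linear":[0.025,-0.015,0.012],"dr":[-0.1,0.2,-0.2],"jaw":1}
    - {"linear":[0.015,-0.01,0.012],"dr":[-0.1,0.1,-0.2],"jaw":1}
    - {"linear":[0,0,0],"dr":[0,0,0],"jaw":1}

```text
clock: 9.88
tcp_pos: [0.4652, 0.1897, 0.1948]
orientation: [-2.639, -1.7, 0.01]
contact_force: [-0.1, -0.6, -2.2]
grip_width: 0.0203
```

Run:
```python
from h import *
stat()
plan([([.468,.2012,.10],65),([.468,.2012,.06],65)],lin=.02,ang=8,jaw=1)
```

```text
t 9.875 p [0.4652 0.1897 0.1948] yaw 65.58 z [-0.0065 -0.0019 -1.    ] F [-0.0796 -0.5811 -2.2103] M [-0.0031 -0.0156 -0.0225] w 0.0203 q [-0.7012  0.2393  0.2228  2.0077 -0.0682  0.9081 -0.8685]
{"linear":[0.0024, -0.0003, 0.019],"dr":[-0.1, 0.1, 0.1],"jaw":1},
{"linear":[0.0024, -0.0004, 0.0189],"dr":[-0.1, 0.1, 0.1],"jaw":1},
{"linear":[0.0023, -0.0004, 0.019],"dr":[-0.1, 0.1, 0.1],"jaw":1},
{"linear":[0.0023, -0.0005, 0.019],"dr":[-0.1, 0.1, 0.1],"jaw":1},
{"linear":[0.0023, -0.0005, 0.0189],"dr":[-0.1, 0.1, 0.1],"jaw":1},
{"linear":[-0.0001, 0.0, 0.0133],"dr":[0.1, -0.1, 0.0],"jaw":1},
{"linear":[0.0, -0.0001, 0.0134],"dr":[0.1, -0.1, 0.0],"jaw":1},
{"linear":[0.0, 0.0, 0.0133],"dr":[0.1, -0.1, 0.0],"jaw":1},
```

drive_tool:
  commands:
    - {"linear":[0.002,0,0.019],"dr":[-0.1,0.1,0.1],"jaw":1}
    - {"linear":[0.002,0,0.019],"dr":[-0.1,0.1,0.1],"jaw":1}
    - {"linear":[0.002,0,0.019],"dr":[-0.1,0.1,0.1],"jaw":1}
    - {"linear":[0.002,0,0.019],"dr":[0,0.1,0],"jaw":1}
    - {"linear":[0.002,0,0.015],"dr":[0,0,0],"jaw":1}
    - {"linear":[0,0,0.012],"dr":[0,0,0],"jaw":1}
    - {"linear":[0,0,0],"dr":[0,0,0],"jaw":1}

```text
clock: 10.75
tcp_pos: [0.4736, 0.1902, 0.0906]
orientation: [2.652, 1.678, 0.006]
contact_force: [-0.4, -0.6, -1.8]
grip_width: 0.0204
```

Run:
```python
from h import *
import cv2
stat()
plan([([.468,.2012,.06],65)],lin=.02,ang=8,jaw=1)
plan([([.468,.2012,.045],65)],lin=.02,ang=8,jaw=1)
for n in("side","top"):cv2.imwrite(f"pics/{n}3.png",viewer.grab_frame(n)[:,:,::-1])
a=cv2.imread("pics/side3.png")[120:290,150:350]
b=cv2.imread("pics/top3.png")[150:290,170:330]
cv2.imwrite("pics/c3.png",cv2.hconcat([cv2.resize(a,(400,340)),cv2.resize(b,(389,340))]))
```

```text
t 10.75 p [0.4736 0.1902 0.0906] yaw 64.63 z [ 0.0051 -0.0007 -1.    ] F [-0.3647 -0.6139 -1.784 ] M [ 0.0509  0.0042 -0.0481] w 0.0204 q [-0.6684  0.4027  0.1986  2.0799 -0.1207  0.6654 -0.8332]
{"linear":[0.0037, -0.005, 0.0153],"dr":[0.1, 0.0, -0.2],"jaw":1},
{"linear":[0.0038, -0.0049, 0.0152],"dr":[0.1, 0.0, -0.2],"jaw":1},
{"linear":[0.0025, -0.0033, 0.0152],"dr":[0.1, 0.0, -0.1],"jaw":1},
{"linear":[0.0025, -0.0033, 0.0152],"dr":[0.1, 0.0, -0.1],"jaw":1},
{"linear":[0.0025, -0.0033, 0.0151],"dr":[0.1, 0.0, -0.1],"jaw":1},
```

View pics/c3.png

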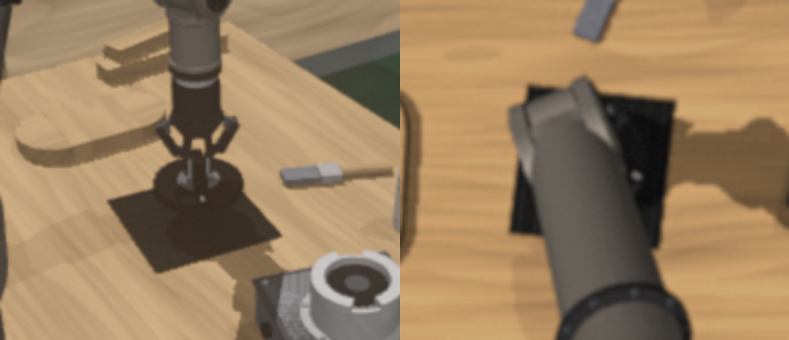

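The cover hangs level above the mat (crop (200,185), the mat spanning (108,200) to (280,235)). I correct 12 mm sideways and lower.

drive_tool:
  commands:
    - {"linear":[0.004,-0.005,0.01],"dr":[0.1,0,-0.1],"jaw":1}
    - {"linear":[0.004,-0.005,0.01],"dr":[0.1,0,-0.1],"jaw":1}
    - {"linear":[0,0,0.004],"dr":[0,0,0],"jaw":1}
    - {"linear":[0,0,0],"dr":[0,0,0],"jaw":1}

```text
clock: 11.35
tcp_pos: [0.4688, 0.2042, 0.0667]
orientation: [-2.65, -1.686, -0.009]
contact_force: [0.1, 0.3, -1.9]
grip_width: 0.0204
```

Run:
```python
from h import *
stat()
plan([([.468,.2012,.045],65)],lin=.005,ang=8,jaw=1)
```

```text
t 11.35 p [0.4688 0.2042 0.0667] yaw 64.93 z [ 0.0048  0.0033 -1.    ] F [ 0.0939  0.3035 -1.9233] M [0.0118 0.0041 0.0349] w 0.0204 q [-0.6798  0.4438  0.1816  2.0904 -0.1362  0.6123 -0.8418]
{"linear":[-0.0006, 0.0001, 0.0043],"dr":[0.0, -0.1, 0.0],"jaw":1},
{"linear":[-0.0006, 0.0001, 0.0044],"dr":[0.0, -0.1, 0.0],"jaw":1},
{"linear":[-0.0007, 0.0001, 0.0043],"dr":[0.0, -0.1, 0.0],"jaw":1},
{"linear":[-0.0006, 0.0001, 0.0044],"dr":[0.0, -0.1, 0.0],"jaw":1},
{"linear":[-0.0005, 0.0001, 0.0043],"dr":[0.0, -0.1, 0.0],"jaw":1},
```

drive_tool:
  commands:
    - {"linear":[-0.001,0,0.004],"dr":[0,-0.1,0],"jaw":1}
    - {"linear":[-0.001,0,0.004],"dr":[0,-0.1,0],"jaw":1}
    - {"linear":[-0.001,0,0.004],"dr":[0,-0.1,0],"jaw":1}
    - {"linear":[0,0,0.003],"dr":[0,0,0],"jaw":1}
    - {"linear":[0,0,0.002],"dr":[0,0,0],"jaw":1}
    - {"linear":[0,0,0],"dr":[0,0,0],"jaw":1}

```text
clock: 12.1
tcp_pos: [0.4679, 0.2009, 0.0488]
orientation: [2.649, 1.684, 0.003]
contact_force: [0.5, 0.8, -1.7]
grip_width: 0.0203
```

Run:
```python
from h import *
stat()
```

```text
t 12.1 p [0.4679 0.2009 0.0488] yaw 64.88 z [ 0.003  -0.0017 -1.    ] F [ 0.5311  0.7605 -1.6755] M [ 0.0138 -0.004   0.0217] w 0.0203 q [-0.672   0.4746  0.1757  2.0999 -0.1416  0.5761 -0.8349]
```

drive_tool:
  commands:
    - {"linear":[0,0,0.003],"dr":[0,0,0],"jaw":1}
    - {"linear":[0,0,0.002],"dr":[0,0,0],"jaw":1}
    - {"linear":[0,0,0.001],"dr":[0,0,0],"jaw":1}
    - {"linear":[0,0,0],"dr":[0,0,0],"jaw":1}

```text
clock: 12.6
tcp_pos: [0.4681, 0.2011, 0.0425]
orientation: [2.649, 1.684, 0.003]
contact_force: [0.3, -0.7, -1.8]
grip_width: 0.0201
```

drive_tool:
  commands:
    - {"linear":[0,0,0.001],"dr":[0,0,0],"jaw":1}
    - {"linear":[0,0,0],"dr":[0,0,0],"jaw":1}

```text
clock: 12.85
tcp_pos: [0.4682, 0.2011, 0.0416]
orientation: [2.649, 1.684, 0.004]
contact_force: [0.3, -0.0, -1.9]
grip_width: 0.0205
```

drive_tool:
  commands:
    - {"linear":[0,0,0.001],"dr":[0,0,0],"jaw":1}
    - {"linear":[0,0,0],"dr":[0,0,0],"jaw":1}

```text
clock: 13.1
tcp_pos: [0.4683, 0.2012, 0.041]
orientation: [2.649, 1.684, 0.004]
contact_force: [0.0, -0.4, -1.1]
grip_width: 0.0205
```

drive_tool:
  commands:
    - {"linear":[0,0,0.001],"dr":[0,0,0],"jaw":1}
    - {"linear":[0,0,0],"dr":[0,0,0],"jaw":1}

```text
clock: 13.35
tcp_pos: [0.4683, 0.2012, 0.0411]
orientation: [2.649, 1.684, 0.004]
contact_force: [0.4, 0.6, -2.7]
grip_width: 0.02
```

drive_tool:
  commands:
    - {"linear":[0,0,0.002],"dr":[0,0,0],"jaw":1}
    - {"linear":[0,0,0],"dr":[0,0,0],"jaw":1}
    - {"linear":[0,0,0],"dr":[0,0,0],"jaw":1}

```text
clock: 13.72
tcp_pos: [0.4684, 0.2016, 0.0411]
orientation: [2.65, 1.684, 0.005]
contact_force: [-0.8, 0.7, -1.5]
grip_width: 0.0204
```

Run:
```python
from h import *
stat()
```

```text
t 13.725 p [0.4684 0.2016 0.0411] yaw 64.88 z [ 0.0037  0.0005 -1.    ] F [-0.7936  0.6698 -1.5136] M [-0.0293  0.0249  0.0167] w 0.0204 q [-0.6665  0.4886  0.1697  2.102  -0.1476  0.5583 -0.8297]
```

drive_tool:
  commands:
    - {"linear":[0,0,0.002],"dr":[0,0,0],"jaw":1}

```text
clock: 13.85
tcp_pos: [0.4683, 0.2017, 0.0407]
orientation: [2.651, 1.685, 0.004]
contact_force: [-15.2, -5.2, 48.4]
grip_width: 0.0207
```

Contact with the mat is confirmed. I ease off, open the jaws and rise.

drive_tool:
  commands:
    - {"linear":[0,0,-0.0003],"dr":[0,0,0],"jaw":1}
    - {"linear":[0,0,0],"dr":[0,0,0],"jaw":1}
  force: 30

```text
clock: 14.1
tcp_pos: [0.4684, 0.2018, 0.0411]
orientation: [2.651, 1.685, 0.005]
contact_force: [0.7, 0.7, -0.9]
grip_width: 0.0202
```

drive_tool:
  commands:
    - {"linear":[0,0,0],"dr":[0,0,0],"jaw":0.6}
    - {"linear":[0,0,0],"dr":[0,0,0],"jaw":0.3}
    - {"linear":[0,0,0],"dr":[0,0,0],"jaw":0}
    - {"linear":[0,0,0],"dr":[0,0,0],"jaw":0}
    - {"linear":[0,0,0],"dr":[0,0,0],"jaw":0}

```text
clock: 14.72
tcp_pos: [0.4686, 0.202, 0.0405]
orientation: [2.651, 1.685, 0.005]
contact_force: [-0.3, 0.4, 0.4]
grip_width: 0.0851
```

Run:
```python
from h import *
stat()
```

```text
t 14.725 p [0.4686 0.202  0.0405] yaw 64.89 z [ 0.0031  0.0009 -1.    ] F [-0.254   0.3776  0.3891] M [ 0.0388  0.0242 -0.0096] w 0.0851 q [-0.6658  0.4903  0.1687  2.1011 -0.1485  0.5579 -0.8289]
```

drive_tool:
  commands:
    - {"linear":[0,0,-0.015],"dr":[0,0,0],"jaw":0}
    - {"linear":[0,0,-0.02],"dr":[0,0,0],"jaw":0}
    - {"linear":[0,0,-0.03],"dr":[0,0,0],"jaw":0}
    - {"linear":[0,0,-0.04],"dr":[0,0,0],"jaw":0}
    - {"linear":[0,0,-0.04],"dr":[0,0,0],"jaw":0}
    - {"linear":[0,0,-0.04],"dr":[0,0,0],"jaw":0}
    - {"linear":[0,0,-0.02],"dr":[0,0,0],"jaw":0}
    - {"linear":[0,0,0],"dr":[0,0,0],"jaw":0}

```text
clock: 15.72
tcp_pos: [0.4681, 0.201, 0.2592]
orientation: [2.652, 1.683, 0.013]
contact_force: [-0.3, -0.6, -0.3]
grip_width: 0.0856
```

Run:
```python
from h import *
stat()
plan([([.50,0.0,.26],65)],lin=.05)
```

```text
t 15.725 p [0.4681 0.201  0.2592] yaw 64.80 z [ 0.0074  0.0041 -1.    ] F [-0.309  -0.6136 -0.2848] M [-0.0013  0.0406  0.0132] w 0.0856 q [-0.74    0.1678  0.2403  1.9319 -0.0462  1.0385 -0.9196]
{"linear":[-0.0337, 0.0229, -0.0003],"dr":[0.1, -0.1, 0.0],"jaw":0},
{"linear":[-0.0336, 0.0229, -0.0002],"dr":[0.1, -0.1, 0.0],"jaw":0},
{"linear":[-0.0337, 0.0229, -0.0003],"dr":[0.1, -0.1, 0.0],"jaw":0},
{"linear":[-0.0336, 0.0229, -0.0002],"dr":[0.1, -0.1, 0.0],"jaw":0},
{"linear":[-0.0337, 0.0229, -0.0002],"dr":[0.1, -0.1, 0.0],"jaw":0},
```

Move aside so that the top camera sees the mat.

drive_tool:
  commands:
    - {"linear":[-0.034,0.023,0],"dr":[0,0,0],"jaw":0}
    - {"linear":[-0.034,0.023,0],"dr":[0,0,0],"jaw":0}
    - {"linear":[-0.034,0.023,0],"dr":[0,0,0],"jaw":0}
    - {"linear":[-0.034,0.023,0],"dr":[0,0,0],"jaw":0}
    - {"linear":[-0.034,0.023,0],"dr":[0,0,0],"jaw":0}
    - {"linear":[0,0,0],"dr":[0,0,0],"jaw":0}

```text
clock: 16.48
tcp_pos: [0.4971, -0.0082, 0.2546]
orientation: [-2.65, -1.685, -0.004]
contact_force: [-0.6, 0.1, 0.1]
grip_width: 0.0854
```

Run:
```python
from h import *
import cv2
stat()
for n in("side","top"):cv2.imwrite(f"pics/{n}4.png",viewer.grab_frame(n)[:,:,::-1])
b=cv2.imread("pics/top4.png")[170:270,200:310]
cv2.imwrite("pics/c4.png",cv2.resize(b,(660,600),interpolation=cv2.INTER_CUBIC))
```

```text
t 16.475 p [ 0.4971 -0.0082  0.2546] yaw 64.90 z [ 0.0016  0.0026 -1.    ] F [-0.5927  0.1074  0.0615] M [-0.0252  0.0307  0.006 ] w 0.0854 q [-0.4592  0.1563  0.3966  1.9666 -0.0731  1.03   -0.4675]
```

View pics/c4.png

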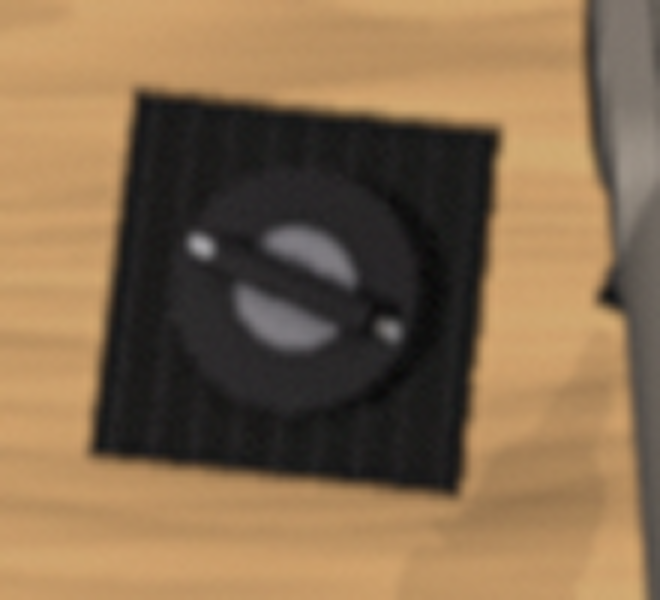

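View pics/side4.png

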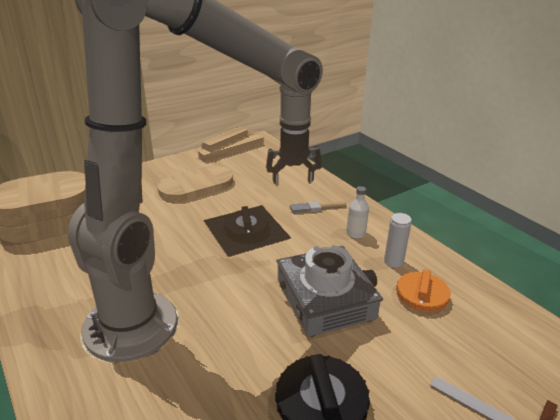

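View pics/top4.png

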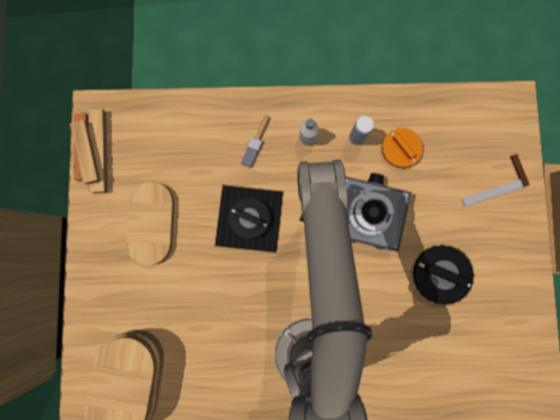

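The cover stands bar up and central on the mat: its centre is at crop (296,288) and the mat's at (297,292). The pot is open and the bystanders have not moved. I hand in after one numeric check.

Run:
```python
from h import *
p=lambda u,v:(200+(u+.5)/6-.5,170+(v+.5)/6-.5)
print((back("top",p(202,246),.036)+back("top",p(390,330),.036))/2)
print(job.hand_in())
```

```text
[0.46720584 0.19849842 0.036     ]
the job is handed in; nothing more can be done
None
```

The cover is off the pot and standing bar uppermost in the middle of the rubber mat. I handed the job in at about 16.6 s on the robot's clock.

- **Removal:** I gripped the bar, pressed the cover down about 9 mm, turned it about 80° anticlockwise until the spring let it go, and lifted it clear.
- **Set-down:** I lowered it onto the mat, opened the jaws and moved the arm away. In the last pictures it lies about 3 mm from the mat's centre, with (0.467, 0.198) measured for the cover and (0.468, 0.201) for the mat.
- **Other things:** The glue bottle, spray can, brush, wooden blank and both look-alike covers appear unmoved in the last pictures. The tool touches nothing.
- **Contact force:** When I checked that the cover had touched the mat, one short push read 48 N at the wrist. The 120 N wrist limit was not passed. The push went through the fingers and the cover, so the 40 N limit on the arm and gripper body should not apply, but it was harder than I intended for a gentle set-down.

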